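# Snap the pinch cap onto the photo lens

### The job

The pictures of the decorations are taken, so the lens on the craft table must be capped before glitter and dust fall on its glass. Lift the lens cap with the two spring tabs out of the sorting tray, where its tabs cannot be reached, and set it down flat on the table; then take it again by the two tabs, pinch them fully in, fit it squarely into the front of the standing lens until its flange lies on the rim all round, and let go so that the tabs spring out and lock. Leave the lens standing and do not disturb the other things.

Things in the scene. Friction and masses are not known exactly. Their poses are not given: they have to be found in the camera images.
- cap: Black lens cap, 67 mm across, 22 mm high, 50 g. Origin: centre of its underside; z up out of its outer face (starts face up); its two tabs move along y. Round spigot 0 to 8 mm high (54 mm across, 50 at the foot), then a flange 67 mm across, 8 to 11.5 mm high. Starts in one of the tray's compartments, y roughly along the tray's length: there the partitions leave no room for fingers outside the tabs.
- cap_grip (a point): Centre of the upright spring housing on the cap's face, on the cap's axis, 17 mm above its underside. The housing is rigid, 24 mm wide along the cap's x and 40 mm long along its y, and rises from the flange to 21.5 mm; it can be gripped across its 24 mm. The tabs stand beyond its two ends.
- cap_seat (a point): Centre of the underside of the cap's flange, on the cap's axis, 8 mm above the cap's origin; it must come to lie at lens_rim.
- tab_a (a joint): How far the tab on the cap's +y side is pinched in, m: 0 = out (rest), 0.005 = fully in, at a stop; it springs back when let go. Spring force about 4 N at rest, 8 N fully in. Its square-edged latch, 1 to 4 mm above the cap's underside, reaches 31 mm from the axis at rest, 26 mm fully in: only pinched does it pass the lens's lip.
- tab_b (a joint): The same for the tab on the cap's -y side.
- tab_a_pad (a point): Centre of the outer face of tab_a's upright finger pad, 17 mm above the cap's underside. The pad is 26 mm wide and stands 12 to 22 mm above the underside; its outer face is 31 mm from the cap's axis at rest (62 mm over both pads, 52 mm when both are fully in).
- tab_b_pad (a point): The same for tab_b.
- lens: The black camera lens, loose, about 0.6 kg, 72 mm in diameter and 97 mm tall, standing upright on its rear cap with the front glass up. Origin: centre of its foot; z up. Its open front has a lip 57 mm in inner diameter and 3 mm deep; below the lip it widens to 65 mm, for the latches; the glass lies 10 mm below the rim. The cap fits in any rotation about the axis.
- lens_rim (a point): Centre of the lens's front rim, 97 mm above its foot.
- tray: Fixed plywood sorting tray, 236 mm long (x), 130 mm wide (y), 45 mm high, walls, partitions and floor 5 mm thick; two partitions across its length make three compartments of 72 by 120 mm, with centres at x = -77, 0 and +77 mm. Origin: centre of its underside. It stands left or right of the middle, the lens on the other side; the table between them, between walnut and pine cone, is free.
- body_cap: Plain round black camera-body cap, 60 mm across and 11 mm high, with no housing and no tabs, in another compartment of the tray; leave it there. Origin: centre of its underside.
- candle: Tea light, 39 mm across and 21 mm high, in the third compartment; leave it there. Origin: centre of its underside.
- pine_cone: Pine cone, about 65 mm across and high, standing behind the middle of the table; leave it. Origin: centre of its underside.
- walnut: Whole walnut, 38 by 47 by 34 mm, in front of the middle; leave it. Origin: centre of its underside.

How it is judged:
By the outcome, as a careful person would: the job done as asked, in the order asked, and still so for the second after the job is handed in, with the robot touching nothing.
It also fails if it takes over 54 s, if anything falls off the work surface, if the arm or the gripper's body presses on something with over 40 N, if the wrist force passes 120 N, or if a joint passes its speed limit or range.

### The arm

A 7-joint arm with a two-finger parallel gripper is mounted at the origin on the work surface; the furniture and walls round the work are solid. World frame = base frame: x ahead of the robot, y to its left, z up, the work surface at z = 0. Lengths are in m, angles in rad, forces in N, time in s.
With the tool pointing down it reaches from about 0.4 to 0.85 m from the base axis. Payload 4.5 kg.
Tool frame: the origin (TCP) lies at the very end of the fingers, on their centre line; the grasp point (between the pads) lies 19 mm behind it (r.grip_point_offset is the distance from the TCP to the grasp point, in m); z points along the fingers, y is the line along which they close (so a half turn about z gives the same grasp; the last joint's range is limited). The gripper opens to 88 mm and grips with 3 to 60 N. Pads are 18 mm wide; open, the fingers measure 123 mm over their backs; the gripper's body (75 mm by 187 mm) begins 45 mm behind the grasp point.
Start: joints at [1.256, 0.689, -0.195, 1.565, 0.157, 0.902, -0.215], TCP at [0.214, -0.587, 0.206] pointing down, gripper open.
Joint ranges: [-3.01, 3.01], [-0.46, 2.08], [-1.47, 1.51], [0.13, 2.56], [-1, 4.14], [0.04, 2.09], [-2.66, 2.66]. Speed limits (rad/s): [2.57, 2.57, 3.14, 3.14, 3.14, 3.14, 3.14].

### API

Orientations are given as a unit quaternion [x, y, z, w].
In Python, from plant import r gives the robot as it stands.
- The arm moves only by the tool carry_out, never from a script. Its argument "rows" is a list of rows, each a list of 3 entries, a list of its own where there are three numbers: the shift along the tool's x, y, z in cm, then the turn, a rotation vector about the tool's x, y, z in degrees, then the closure, from 0 (fully open) to 1 (shut). A call has 1 to 12 rows; each row is the pose to reach, as a shift and turn from the pose commanded when the call began, along the tool's axes at that moment; what a row does not reach only later rows make up. A row lasts 1/10 s, in which the tool goes at most 50 mm and 8.59 degrees, less where a joint would pass 70% of its speed; a pose out of reach is approached as far as the arm can. A call with a gripper value outside its range is refused whole. The fingers move at their own pace and stop on an object; "newtons" is the grip in N (left out, the last holds). Time passes only in rows, so rows that repeat a pose let the fingers close. It gives the time, the measured TCP pose, the force, the opening and the grip force at its end, in the units of the state.
- r.get_state(): the state, without advancing time (a new reading comes with each control period).
- r.snapshot(name): name is "scene" or "top"; returns a dict with "image" (384x512x3 uint8, red, green, blue), "fx", "fy", "cx", "cy" (pixels), "pose" (4x4, takes a point from camera to world coordinates). Camera axes: x right, y up, looking along -z (the intrinsics and any distortion apply to the point x, -y, -z); pixel columns grow to the right and rows downward; lengths in m; the calibration is good to about 2 mm. A picture is of the moment at which its call begins. There is no depth.
- r.finish_job(): hands the job in; it is judged then, once.
The state is a dict: "clock": time; "q": joint angles; "qd": joint speeds; "joint_torque": joint torques, N m; "tool_pos": TCP position; "eef_rot": TCP orientation; "contact_force": force on the tool from outside, world axes, zero at the start; "moment": the same for the moment, N m; "opening": opening from 0.0 (shut) to 1.0 (fully open); "finger_force": force on a finger pad.
Only numpy, scipy, OpenCV 4.12 (cv2) and the standard library are available. Lean on these libraries where they do the work, as an engineer would, in place of code of your own. Each camera call takes 0.05 s, during which the arm holds its last target. There are 200 camera calls.

## Working session

There is one attempt and no reset: what is moved stays moved. The work goes in short steps, Python scripts to look and compute and a tool call to move; the robot and the scene stay as the last step left them, time stands still between calls to the robot, and variables do not carry over. Pictures are saved under pics/ and viewed, at most 10 in all, crops included, and the job is handed in when it is done.

Besides the shell and the picture viewer there is one more tool, called after "Call:" by a JSON object that holds its "api" and its "payload", one argument or row to a line. carry_out: Moves the arm, as the interface text tells. Its arguments: {"type":"object","properties":{"rows":{"type":"array"},"newtons":{"type":"number"}},"required":["rows"]}

```bash
mkdir -p pics; cat > h.py <<'E'
import numpy as np, cv2
from plant import r
def snap(n,f=None):
    s=r.snapshot(n)
    if f: cv2.imwrite(f,s["image"][:,:,::-1])
    return s
def ray(s,u,v,z):
    d=np.array([(u-s["cx"])/s["fx"],-(v-s["cy"])/s["fy"],-1.]); P=np.array(s["pose"]); d=P[:3,:3]@d; o=P[:3,3]
    return o+d*(z-o[2])/d[2]
def proj(s,p):
    P=np.array(s["pose"]); c=P[:3,:3].T@(np.array(p)-P[:3,3]); return s["cx"]+s["fx"]*c[0]/-c[2], s["cy"]-s["fy"]*c[1]/-c[2]
E
python3 - <<'E'
from h import *
np.set_printoptions(precision=4,suppress=True)
a=snap("top");b=snap("scene")
for s in(a,b): print({k:v for k,v in s.items() if k!="image"})
im=np.hstack([a["image"],b["image"]])[:,:,::-1]
cv2.imwrite("pics/top.png",cv2.resize(a["image"][:,:,::-1],(800,600),interpolation=cv2.INTER_CUBIC))
cv2.imwrite("pics/scene.png",b["image"][:,:,::-1]); np.save("top.npy",a,allow_pickle=True); np.save("scene.npy",b,allow_pickle=True)
print(r.get_state(),r.grip_point_offset)
E
```

```text
{'fx': 396.18218850225855, 'fy': 396.18218850225855, 'cx': 255.94629577876248, 'cy': 196.5537932489395, 'pose': array([[ 0.0031,  0.9994, -0.0333,  0.4992],
       [-0.9999,  0.0036,  0.0144, -0.0025],
       [ 0.0145,  0.0332,  0.9993,  1.0771],
       [ 0.    ,  0.    ,  0.    ,  1.    ]])}
{'fx': 446.1350701042973, 'fy': 446.1350701042973, 'cx': 260.8566097577964, 'cy': 194.8066678594219, 'pose': array([[ 0.7259,  0.5089, -0.4627,  0.161 ],
       [-0.6875,  0.5554, -0.4678, -0.4146],
       [ 0.0189,  0.6577,  0.7531,  0.7384],
       [ 0.    ,  0.    ,  0.    ,  1.    ]])}
{'clock': 0.1, 'q': array([ 1.2558,  0.6899, -0.1945,  1.5662,  0.1573,  0.9025, -0.2151]), 'qd': array([ 0.0001, -0.0013, -0.0001, -0.0021, -0.0011,  0.0021, -0.0001]), 'joint_torque': array([ -0.0042, -52.8501,  -1.272 , -15.3837,  -0.0526,   0.002 ,
         0.0001]), 'tool_pos': array([ 0.2133, -0.5868,  0.2056]), 'eef_rot': array([ 0.9848,  0.1735, -0.0002, -0.0008]), 'contact_force': array([-0.5517, -0.7802, -0.5073]), 'moment': array([0.0093, 0.0497, 0.0298]), 'finger_force': 0.0, 'opening': 1.0028718984366496} 0.0187
```

View pics/top.png

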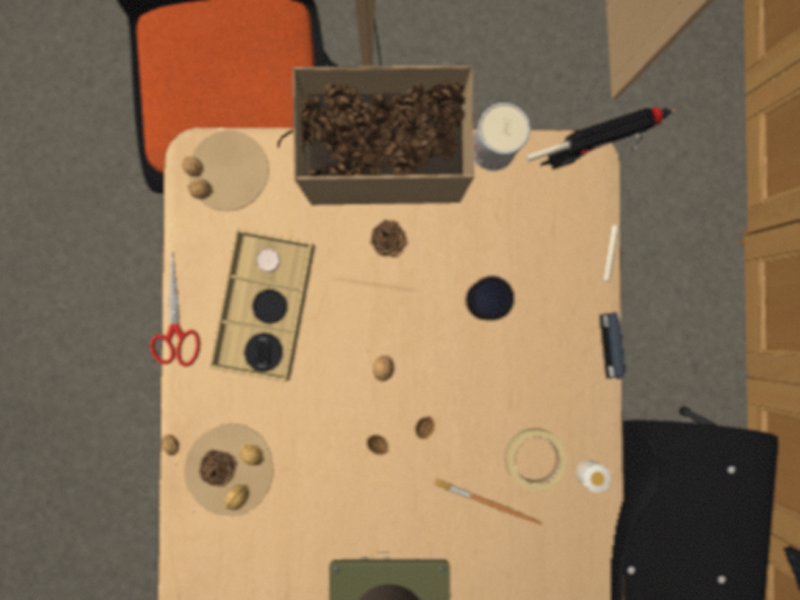

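View pics/scene.png

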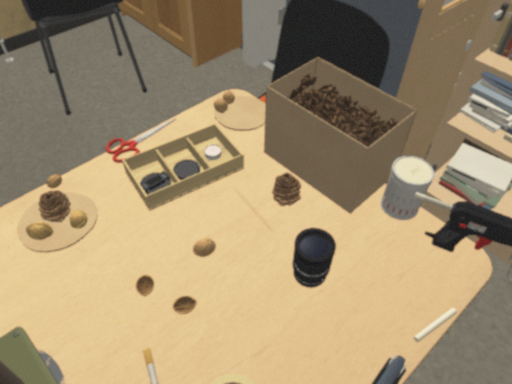

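The top view shows the tray on the left, with the tabbed cap in the near compartment (264,352), the body cap at (269,306) and the candle at (267,260). The lens is at (490,298), the cone at (388,238) and the walnut at (383,367). The scene view agrees: cap (155,181), lens top (315,243).

```bash
python3 - <<'E'
from h import *
np.set_printoptions(precision=4,suppress=True)
a=np.load("top.npy",allow_pickle=True).item();b=np.load("scene.npy",allow_pickle=True).item()
def blob(s,c,w,th):
    g=s["image"].max(2); m=np.zeros_like(g); u,v=c; m[v-w:v+w,u-w:u+w]=(g[v-w:v+w,u-w:u+w]<th)*255
    cs=max(cv2.findContours(m,0,1)[0],key=cv2.contourArea); return cv2.fitEllipse(cs)
for n,s,c,w,z in[("cap",a,(169,225),22,.0165),("bodycap",a,(172,196),18,.016),("lens",a,(314,191),25,.097)]:
    e=blob(s,c,w,95); print(n,e,ray(s,*e[0],z), "diam m",np.array(e[1])*(1.077-z)/s["fx"])
e=blob(a,(314,191),25,95)
# tray top corners (pixels in 800x600)
for p in[(239,233),(314,245),(290,380),(213,365)]: print("tray",ray(a,p[0]*.64,p[1]*.64,.045))
for n,p in[("cone",(388,238)),("walnut",(383,367))]: print(n,ray(a,p[0]*.64,p[1]*.64,.03))
print("lens scene proj", proj(b,ray(a,*e[0],.097)), "cap proj",proj(b,ray(a,*blob(a,(169,225),22,95)[0],.0165)))
k=cv2.resize(a["image"][195:255,135:205,::-1],None,fx=10,fy=10,interpolation=cv2.INTER_CUBIC)
k=np.clip(k.astype(float)*2.5,0,255).astype(np.uint8)
cv2.imwrite("pics/c1.png",k)
E
```

```text
cap ((168.1573028564453, 225.10191345214844), (22.35879898071289, 23.877365112304688), 17.132423400878906) [0.4576 0.2158 0.0165] diam m [0.0599 0.0639]
bodycap ((172.1676483154297, 195.6523895263672), (20.48548698425293, 20.591388702392578), 148.46400451660156) [0.5362 0.2061 0.016 ] diam m [0.0549 0.0551]
lens ((313.2565612792969, 190.6847381591797), (26.48540687561035, 28.924280166625977), 71.81082916259766) [ 0.5469 -0.1589  0.097 ] diam m [0.0655 0.0715]
tray [0.6564 0.2515 0.045 ]
tray [0.6369 0.1265 0.045 ]
tray [0.4121 0.1644 0.045 ]
tray [0.4366 0.2919 0.045 ]
cone [0.6515 0.003  0.03  ]
walnut [0.4329 0.0106 0.03  ]
lens scene proj (np.float64(313.51992335041643), np.float64(242.42516232593152)) cap proj (np.float64(154.90238718242722), np.float64(182.76978422357226))
```

View pics/c1.png

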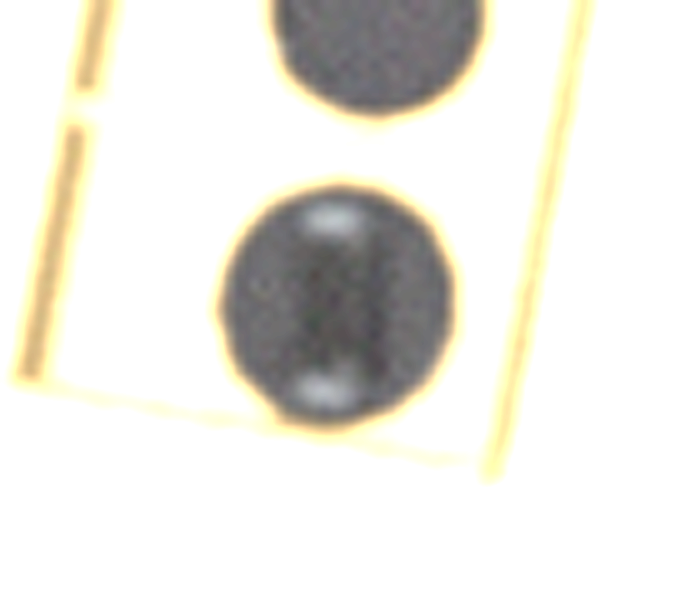

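```bash
cat >> h.py <<'E'
from scipy.spatial.transform import Rotation as R
np.set_printoptions(precision=4,suppress=True)
def need(p,yaw,st=None):
    """shift cm & turn deg in tool axes to reach world p with tool down, tool x at yaw (deg)"""
    st=st or r.get_state(); R0=R.from_quat(st["eef_rot"])
    Rt=R.from_euler("z",yaw,degrees=True)*R.from_euler("x",180,degrees=True)
    print("shift",np.round(R0.inv().apply(np.array(p)-st["tool_pos"])*100,2),"turn",np.round((R0.inv()*Rt).as_rotvec(degrees=True),2))
E
python3 - <<'E'
from h import *
need([.45,-.2,.2],-4); need([.458,.216,.2],-4)
a=np.load("top.npy",allow_pickle=True).item();b=np.load("scene.npy",allow_pickle=True).item()
p,q=ray(a,168.5,216.7,.027),ray(a,167.3,234.2,.027); d=p-q; print(p,q,(p+q)/2,np.degrees(np.arctan2(d[1],d[0])),np.hypot(*d[:2]))
# lens rim from bright-ish ring: crops
k=cv2.resize(a["image"][165:215,290:340,::-1],None,fx=8,fy=8,interpolation=cv2.INTER_CUBIC)
k2=cv2.resize(b["image"][220:295,280:350,::-1],None,fx=5.333,fy=5.333,interpolation=cv2.INTER_CUBIC)
k2=k2[:400]; k2=cv2.copyMakeBorder(k2,0,400-k2.shape[0],0,0,0); k=np.hstack([k,k2]).astype(float)
cv2.imwrite("pics/l1.png",np.clip(k*3,0,255).astype(np.uint8))
E
```

```text
shift [ 35.46 -28.26   0.6 ] turn [-0.09  0.03 23.99]
shift [ 50.43 -67.08   0.66] turn [-0.09  0.03 23.99]
[0.4802 0.213  0.027 ] [0.4341 0.2157 0.027 ] [0.4571 0.2143 0.027 ] -3.320968314927932 0.04615092961236475
```

View pics/l1.png

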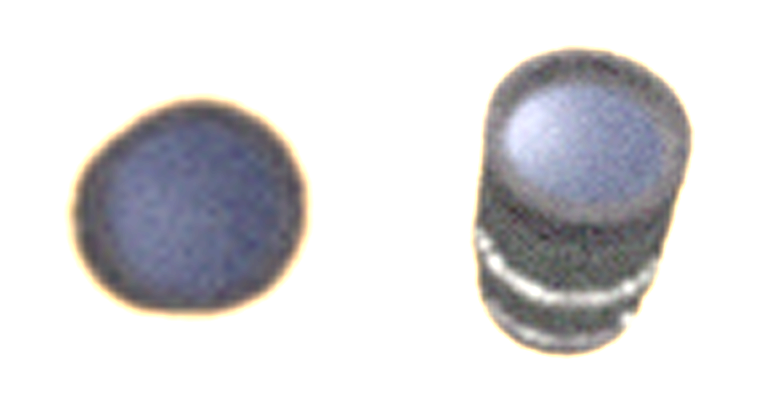

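The top view shows the glass centred near pixel (314,191), and the scene view puts the rim centre near (315,243). That places the lens at about (0.547, -0.162). I'm setting out for the cap.

Call:
{"api": "carry_out", "payload": {
  "rows": [
    [[35.4, -28.3, 0], [0, 0, 23.5], 0.5],
    [[35.4, -28.3, 0], [0, 0, 23.5], 0.5],
    [[35.4, -28.3, 0], [0, 0, 23.5], 0.5],
    [[35.4, -28.3, 0], [0, 0, 23.5], 0.5],
    [[35.4, -28.3, 0], [0, 0, 23.5], 0.5],
    [[35.4, -28.3, 0], [0, 0, 23.5], 0.5],
    [[35.4, -28.3, 0], [0, 0, 23.5], 0.5],
    [[50.4, -67, 0], [0, 0, 23.5], 0.5],
    [[50.4, -67, 0], [0, 0, 23.5], 0.5],
    [[50.4, -67, 0], [0, 0, 23.5], 0.5],
    [[50.4, -67, 0], [0, 0, 23.5], 0.5],
    [[50.4, -67, 0], [0, 0, 23.5], 0.5]
  ],
  "newtons": 20
}}

```text
clock: 1.3
tool_pos: [0.4265, -0.0385, 0.2062]
eef_rot: [1.0, -0.031, -0.0, 0.0]
contact_force: [1.2, -0.4, 0.8]
opening: 0.504
finger_force: 0.0
```

```bash
python3 -c "
from h import *
need([.457,.215,.10],-3.5)"
```

```text
shift [  1.49 -25.49  10.62] turn [ 0.    0.01 -0.03]
```

Call:
{"api": "carry_out", "payload": {
  "rows": [
    [[1.4, -25, 3], [0, 0, 0], 0.5],
    [[1.4, -25, 3], [0, 0, 0], 0.5],
    [[1.4, -25, 3], [0, 0, 0], 0.5],
    [[1.4, -25, 3], [0, 0, 0], 0.5],
    [[1.4, -25, 3], [0, 0, 0], 0.5],
    [[1.4, -25, 5], [0, 0, 0], 0.5],
    [[1.4, -25, 8], [0, 0, 0], 0.5],
    [[1.4, -25, 9], [0, 0, 0], 0.5],
    [[1.4, -25, 9], [0, 0, 0], 0.5],
    [[1.4, -25, 9], [0, 0, 0], 0.5]
  ]
}}

```text
clock: 2.3
tool_pos: [0.4564, 0.2079, 0.1169]
eef_rot: [1.0, -0.031, 0.0, -0.0]
contact_force: [0.8, -0.4, 0.7]
opening: 0.499
finger_force: 0.0
```

```bash
python3 - <<'E'
from h import *
s=snap("scene"); need([.457,.215,.0185],-3.5)
st=r.get_state(); print(st["tool_pos"],st["contact_force"], proj(s,st["tool_pos"]))
k=cv2.resize(s["image"][110:230,100:240,::-1],None,fx=5,fy=5,interpolation=cv2.INTER_CUBIC)
cv2.imwrite("pics/g1.png",np.clip(k*1.6,0,255).astype(np.uint8))
E
```

```text
shift [-0.03 -0.69  9.87] turn [-0.04 -0.08 -0.07]
[0.4567 0.208  0.1172] [0.9656 0.2513 0.2673] (np.float64(148.73769850845818), np.float64(151.0917839001208))
```

View pics/g1.png

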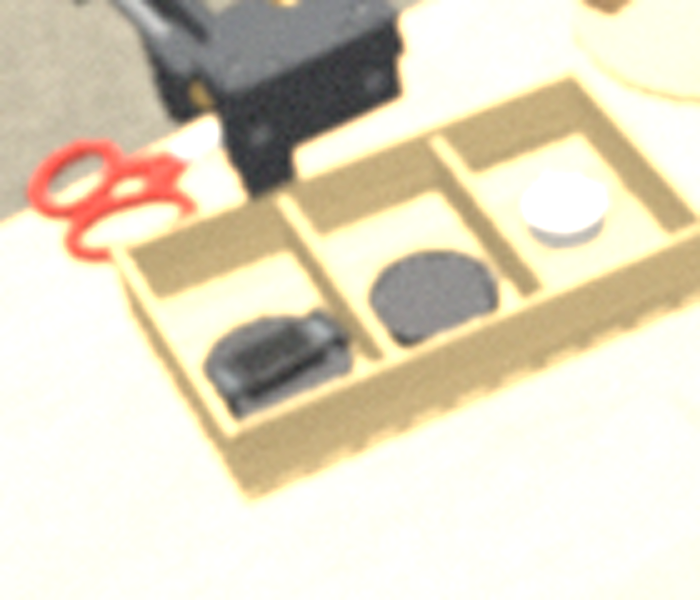

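The gripper hangs above the near compartment, with the cap's tabs at crop pixels (235,380) and (325,330) and the housing between them. Descending.

Call:
{"api": "carry_out", "payload": {
  "rows": [
    [[0, -0.7, 3], [0, 0, 0], 0.5],
    [[0, -0.7, 6], [0, 0, 0], 0.5],
    [[0, -0.7, 8], [0, 0, 0], 0.5],
    [[0, -0.7, 9], [0, 0, 0], 0.5],
    [[0, -0.7, 9.4], [0, 0, 0], 0.5],
    [[0, -0.7, 9.7], [0, 0, 0], 0.5],
    [[0, -0.7, 9.8], [0, 0, 0], 0.5],
    [[0, -0.7, 9.8], [0, 0, 0], 0.5]
  ]
}}

```text
clock: 3.15
tool_pos: [0.4569, 0.2154, 0.019]
eef_rot: [1.0, -0.031, 0.001, -0.0]
contact_force: [-0.8, 0.9, -0.0]
opening: 0.503
finger_force: 0.0
```

```bash
python3 - <<'E'
from h import *
s=snap("scene"); need([.457,.215,.0185],-3.5)
st=r.get_state(); print(st["tool_pos"],st["contact_force"])
E
```

```text
shift [0.02 0.04 0.04] turn [-0.03 -0.06 -0.02]
[0.4568 0.2154 0.0189] [-0.129  -0.1299 -0.3377]
```

Call:
{"api": "carry_out", "payload": {
  "rows": [
    [[0, 0, 0], [0, 0, 0], 0.8],
    [[0, 0, 0], [0, 0, 0], 0.8],
    [[0, 0, 0], [0, 0, 0], 0.8],
    [[0, 0, 0], [0, 0, 0], 0.8],
    [[0, 0, 0], [0, 0, 0], 0.8],
    [[0, 0, 0], [0, 0, 0], 0.8],
    [[0, 0, 0], [0, 0, 0], 0.8]
  ],
  "newtons": 15
}}

```text
clock: 3.9
tool_pos: [0.4564, 0.2152, 0.0183]
eef_rot: [1.0, -0.031, 0.0, 0.0]
contact_force: [0.6, -0.4, -0.3]
opening: 0.196
finger_force: 0.0
```

```bash
python3 - <<'E'
from h import *
s=snap("scene");t=snap("top")
k=cv2.resize(s["image"][140:230,110:210,::-1],None,fx=4,fy=4,interpolation=cv2.INTER_CUBIC)
k2=cv2.resize(t["image"][185:260,130:210,::-1],None,fx=4.8,fy=4.8,interpolation=cv2.INTER_CUBIC)
k2=cv2.resize(k2,(384,360))
cv2.imwrite("pics/g2.png",np.clip(np.hstack([k,k2]).astype(float)*2,0,255).astype(np.uint8)); print(r.get_state()["opening"])
E
```

```text
0.19935770970433433
```

View pics/g2.png

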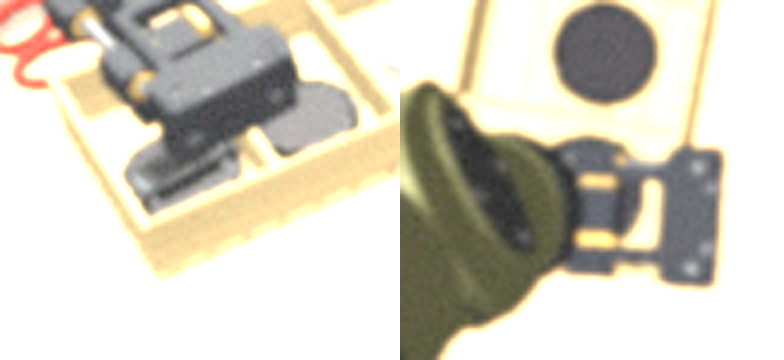

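```bash
python3 - <<'E'
from h import *
s=snap("scene"); st=r.get_state(); p=st["tool_pos"]; print(p)
f=lambda q:(np.array(proj(s,q))-[110,140])*8
for dy in(-.009,0,.009,.0265): print(dy,f(p+[0,dy,0]))
k=cv2.resize(s["image"][155:205,130:190,::-1],None,fx=12,fy=12,interpolation=cv2.INTER_CUBIC).astype(float)*2.5
g=lambda q:tuple(int(v) for v in (np.array(proj(s,q))-[130,155]+.5)*12)
k=np.clip(k,0,255).astype(np.uint8)
for dy in(-.009,.009): cv2.circle(k,g(p+[0,dy,0]),5,(0,0,255),2)
c=np.array([.457,.2145,.0265])
for dx in(-.031,.031): cv2.circle(k,g(c+[dx,-dx*.06,0]),5,(0,255,0),2)
for dx in(-.02,.02):
  for dy in(-.012,.012): cv2.circle(k,g(c+[dx,dy-dx*.06,0]),4,(255,0,0),2)
cv2.imwrite("pics/g3.png",k)
E
```

```text
[0.4564 0.2152 0.0183]
-0.009 [374.9792 359.27  ]
0 [355.8928 341.2868]
0.009 [336.9706 323.4584]
0.0265 [300.6402 289.228 ]
```

View pics/g3.png

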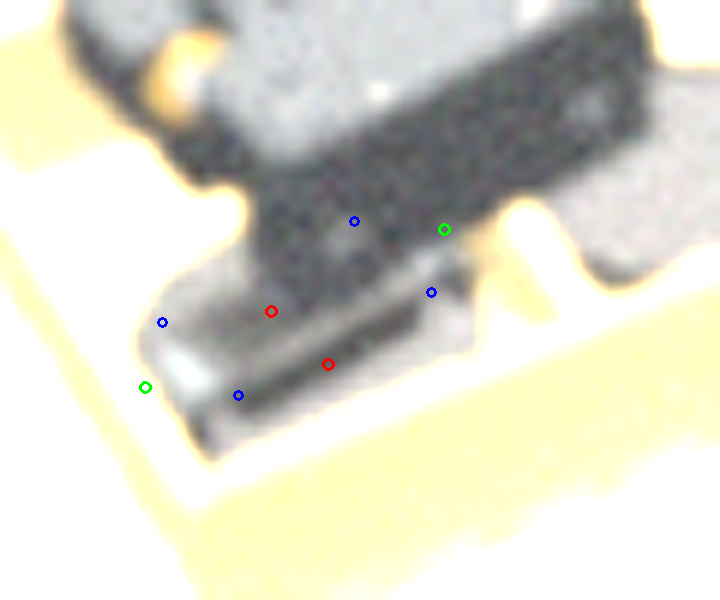

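The near fingertip ends at about (320,315) in the crop, on top of the housing strip, and not at its predicted spot (328,365). So the real fingertips are about 1 cm higher than I assumed. I'll open and feel downward gently.

Call:
{"api": "carry_out", "payload": {
  "rows": [
    [[0, 0, 0], [0, 0, 0], 0.58],
    [[0, 0, 0], [0, 0, 0], 0.58],
    [[0, 0, 0], [0, 0, 0], 0.58],
    [[0, 0, 0], [0, 0, 0], 0.58],
    [[0, 0, 0.15], [0, 0, 0], 0.58],
    [[0, 0, 0.3], [0, 0, 0], 0.58],
    [[0, 0, 0.3], [0, 0, 0], 0.58]
  ]
}}

```text
clock: 4.75
tool_pos: [0.4562, 0.2151, 0.0151]
eef_rot: [1.0, -0.031, -0.0, 0.0]
contact_force: [0.1, -0.7, -0.0]
opening: 0.419
finger_force: 0.0
```

```bash
python3 - <<'E'
from h import *
s=snap("scene"); st=r.get_state(); p=st["tool_pos"]; print(p,st["contact_force"],st["opening"])
k=cv2.resize(s["image"][145:205,125:195,::-1],None,fx=10,fy=10,interpolation=cv2.INTER_CUBIC).astype(float)
k=(255*(np.clip(k,0,160)/160)**.6).astype(np.uint8)
cv2.imwrite("pics/g4.png",k)
for dy in(-.0185,.0185): print((np.array(proj(s,p+[0,dy,0]))-[125,145]+.5)*10)
E
```

```text
[0.4563 0.2151 0.0151] [-0.471   0.4711  0.4368] 0.421434251811333
[350.8577 438.1537]
[253.3872 346.1678]
```

View pics/g4.png

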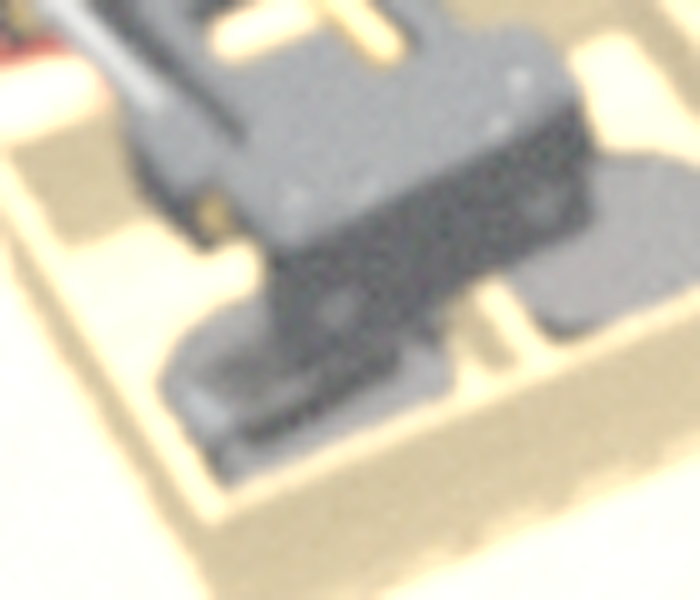

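The finger stops at about (335,380) in the crop; the TCP prediction was (351,438). There is no contact at z = 0.015 either. I'll keep feeling down in small steps.

Call:
{"api": "carry_out", "payload": {
  "rows": [
    [[0, 0, 0.1], [0, 0, 0], 0.58],
    [[0, 0, 0.2], [0, 0, 0], 0.58],
    [[0, 0, 0.3], [0, 0, 0], 0.58],
    [[0, 0, 0.4], [0, 0, 0], 0.58],
    [[0, 0, 0.4], [0, 0, 0], 0.58]
  ]
}}

```text
clock: 5.3
tool_pos: [0.4563, 0.2152, 0.0112]
eef_rot: [1.0, -0.031, -0.0, 0.0]
contact_force: [-0.1, 0.4, -0.2]
opening: 0.418
finger_force: 0.0
```

Call:
{"api": "carry_out", "payload": {
  "rows": [
    [[0, 0, 0.1], [0, 0, 0], 0.58],
    [[0, 0, 0.2], [0, 0, 0], 0.58],
    [[0, 0, 0.3], [0, 0, 0], 0.58],
    [[0, 0, 0.3], [0, 0, 0], 0.58]
  ]
}}

```text
clock: 5.7
tool_pos: [0.4563, 0.2152, 0.0082]
eef_rot: [1.0, -0.031, -0.0, 0.0]
contact_force: [-0.3, 0.1, -0.1]
opening: 0.421
finger_force: 0.0
```

Now try closing here.

Call:
{"api": "carry_out", "payload": {
  "rows": [
    [[0, 0, 0], [0, 0, 0], 0.85],
    [[0, 0, 0], [0, 0, 0], 0.85],
    [[0, 0, 0], [0, 0, 0], 0.85],
    [[0, 0, 0], [0, 0, 0], 0.85],
    [[0, 0, 0], [0, 0, 0], 0.85]
  ],
  "newtons": 15
}}

```text
clock: 6.2
tool_pos: [0.4564, 0.2152, 0.0083]
eef_rot: [1.0, -0.031, 0.0, 0.0]
contact_force: [0.2, -0.2, -1.2]
opening: 0.151
finger_force: 0.0
```

Call:
{"api": "carry_out", "payload": {
  "rows": [
    [[0, 0, 0.1], [0, 0, 0], 0.85],
    [[0, 0, 0.2], [0, 0, 0], 0.85],
    [[0, 0, 0.3], [0, 0, 0], 0.85]
  ]
}}

```text
clock: 6.5
tool_pos: [0.4564, 0.2152, 0.0052]
eef_rot: [1.0, -0.031, -0.0, 0.0]
contact_force: [0.7, 1.0, -0.0]
opening: 0.148
finger_force: 0.0
```

```bash
python3 - <<'E'
from h import *
s=snap("scene"); st=r.get_state(); p=st["tool_pos"]; print(p,st["contact_force"],st["opening"])
k=cv2.resize(s["image"][150:200,130:190,::-1],None,fx=12,fy=12,interpolation=cv2.INTER_CUBIC).astype(float)
k=(255*(np.clip(k-10,0,110)/110)**.7).astype(np.uint8)
g=lambda q:tuple(int(v) for v in (np.array(proj(s,q))-[130,150]+.5)*12)
for dz in (0,.019): cv2.circle(k,g(p+[0,-.006,dz]),4,(0,0,255),2)
cv2.imwrite("pics/g5.png",k)
E
```

```text
[0.4563 0.2151 0.0051] [ 0.1281 -0.1868  0.1327] 0.15152308063100367
```

View pics/g5.png

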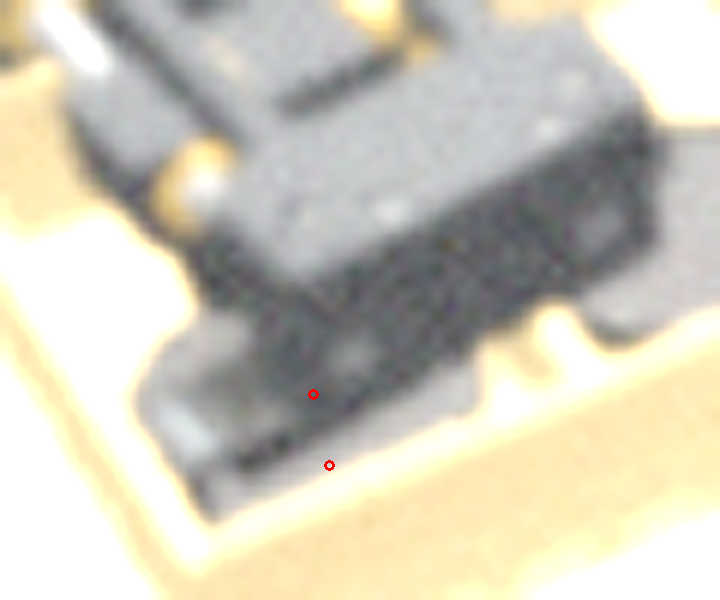

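The crop now shows only the gripper's dark block, with its bottom edge running from (310,430) to (655,250). It hides the fingers, so no finger offset can be read there. I'll triangulate the block from both views to get its true height.

```bash
python3 - <<'E'
from h import *
a=np.load("top.npy",allow_pickle=True).item();b=np.load("scene.npy",allow_pickle=True).item()
def tri(ua,ub):
    A=[];y=[]
    P=[]
    for s,u in((a,ua),(b,ub)):
        o=np.array(s["pose"])[:3,3]; d=ray(s,*u,0)-o; d/=np.linalg.norm(d); M=np.eye(3)-np.outer(d,d); A.append(M); y.append(M@o); P.append((o,d))
    x=np.linalg.lstsq(np.vstack(A),np.hstack(y),rcond=None)[0]
    return x,[np.linalg.norm(np.cross(x-o,d)) for o,d in P]
print(tri((196.7,216.7),(183.8,151.3)),tri((195,244),(151.3,167.5)))
for z in(.06,.07,.08,.09,.1): print(z,ray(b,183.8,163.8,z),ray(b,151.3,175,z))
st=r.get_state(); print(st["q"])
E
```

```text
(array([0.4833, 0.1203, 0.161 ]), [np.float64(0.0006269758786013011), np.float64(0.0006269758786013047)]) (array([0.4178, 0.1258, 0.1585]), [np.float64(0.0023977214787530383), np.float64(0.002397721478753191)])
0.06 [0.5167 0.1822 0.06  ] [0.4469 0.2012 0.06  ]
0.07 [0.5115 0.1734 0.07  ] [0.4426 0.1921 0.07  ]
0.08 [0.5062 0.1646 0.08  ] [0.4384 0.1831 0.08  ]
0.09 [0.501  0.1558 0.09  ] [0.4342 0.174  0.09  ]
0.1 [0.4958 0.147  0.1   ] [0.43   0.1649 0.1   ]
[-0.5387  0.8891  0.011   2.0633 -0.0448  0.1898 -2.1199]
```

Call:
{"api": "carry_out", "payload": {
  "rows": [
    [[0, 0, -3], [0, 0, 0], 0.85],
    [[0, 0, -7], [0, 0, 0], 0.85],
    [[0, 0, -11], [0, 0, 0], 0.0],
    [[0, 0, -15], [0, 0, 0], 0.0],
    [[0, 0, -15], [0, 0, 0], 0.0],
    [[0, 0, -15], [0, 0, 0], 0.0],
    [[0, 0, -15], [0, 0, 0], 0.0],
    [[0, 0, -15], [0, 0, 0], 0.0],
    [[0, 0, -15], [0, 0, 0], 0.0]
  ]
}}

```text
clock: 7.45
tool_pos: [0.4557, 0.2148, 0.1542]
eef_rot: [1.0, -0.031, -0.001, 0.001]
contact_force: [0.5, -0.6, -0.1]
opening: 0.763
finger_force: 0.0
```

```bash
python3 - <<'E'
from h import *
s=snap("scene"); st=r.get_state(); p=st["tool_pos"]; print(p,st["opening"],s["pose"][0][3])
np.save("open.npy",s,allow_pickle=True); np.save("openst.npy",st,allow_pickle=True)
print([ (dy,proj(s,p+[0,dy,0])) for dy in(-.0615,-.044,0,.044,.0615)])
E
```

```text
[0.4558 0.2149 0.1544] 0.803132344852967 0.16095874518648737
[(-0.0615, (np.float64(161.50172740193614), np.float64(151.67160192297322))), (-0.044, (np.float64(156.14455024378762), np.float64(146.98612296556894))), (0, (np.float64(143.1200927958535), np.float64(135.5947092597371))), (0.044, (np.float64(130.69715040138828), np.float64(124.72939092883662))), (0.0615, (np.float64(125.91422981897367), np.float64(120.54616661456275)))]
```

Call:
{"api": "carry_out", "payload": {
  "rows": [
    [[0, 0, 0], [0, 0, 0], 0.9],
    [[0, 0, 0], [0, 0, 0], 0.9],
    [[0, 0, 0], [0, 0, 0], 0.9],
    [[0, 0, 0], [0, 0, 0], 0.9],
    [[0, 0, 0], [0, 0, 0], 0.9],
    [[0, 0, 0], [0, 0, 0], 0.9],
    [[0, 0, 0], [0, 0, 0], 0.9]
  ]
}}

```text
clock: 8.2
tool_pos: [0.4564, 0.2152, 0.1553]
eef_rot: [1.0, -0.031, 0.0, 0.0]
contact_force: [0.1, 0.8, -0.2]
opening: 0.218
finger_force: 0.0
```

```bash
python3 - <<'E'
from h import *
s=snap("scene"); st=r.get_state(); p=st["tool_pos"]; print(p,st["opening"])
o=np.load("open.npy",allow_pickle=True).item()
d=np.abs(s["image"].astype(int)-o["image"]).max(2).astype(np.uint8); m=(cv2.GaussianBlur(d,(3,3),0)>35).astype(np.uint8)
n,l,stt,c=cv2.connectedComponentsWithStats(m)
for q in stt[1:]:
    if q[4]>6: print(q)
x0,y0=100,70
A=o["image"][y0:y0+100,x0:x0+130,::-1];B=s["image"][y0:y0+100,x0:x0+130,::-1]
k=np.hstack([cv2.resize(i,None,fx=3,fy=5.5,interpolation=cv2.INTER_CUBIC) for i in(A,B)])
k=np.hstack([cv2.resize(i,None,fx=3,fy=3,interpolation=cv2.INTER_CUBIC) for i in(A,B)])
for j in(0,1):
  for dy in((-.044,.044) if j==0 else(-.0045,.0045)):
    u,v=proj(s,p+[0,dy,0]); cv2.circle(k,(int((u-x0+.5)*3+390*j),int((v-y0+.5)*3)),3,(0,0,255),1)
cv2.imwrite("pics/g6.png",np.clip(k.astype(float)*1.4,0,255).astype(np.uint8))
E
```

```text
[0.4564 0.2152 0.1553] 0.17205376196084515
[102  73   4   4   7]
[98 79  7  9 41]
[106  79  14  16 101]
[145  81   5   4   9]
[143  84  11   7  29]
[132  86  10   8  46]
[123  95   7   7  13]
[122 106   7   9  36]
[129 115   8   6  29]
[144 119  14  18 155]
[139 125   5   4  15]
```

View pics/g6.png

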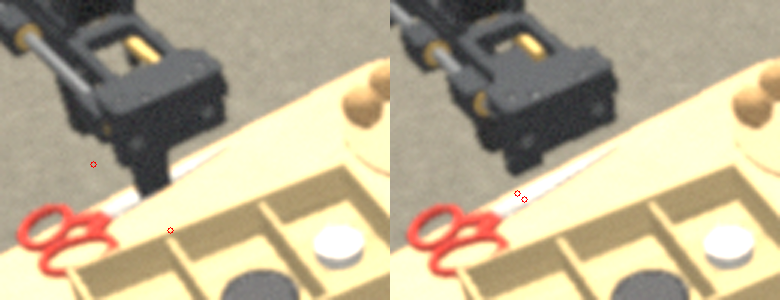

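The last allowed picture shows the near fingertip at crop (155,195) when open and (515,172) when nearly shut. Both sit about 12 px above the TCP predictions, so the real finger ends are about 22–24 mm above the reported TCP. That fits the missing contact. I'll go lower by that amount, feeling as I go.

Call:
{"api": "carry_out", "payload": {
  "rows": [
    [[0, 0, 4], [0, 0, 0], 0.5],
    [[0, 0, 8], [0, 0, 0], 0.5],
    [[0, 0, 12], [0, 0, 0], 0.5],
    [[0, 0, 14], [0, 0, 0], 0.5],
    [[0, 0, 14.8], [0, 0, 0], 0.5],
    [[0, 0, 15.2], [0, 0, 0], 0.5],
    [[0, 0, 15.4], [0, 0, 0], 0.5],
    [[0, 0, 15.5], [0, 0, 0], 0.5],
    [[0, 0, 15.6], [0, 0, 0], 0.5],
    [[0, 0, 15.7], [0, 0, 0], 0.5],
    [[0, 0, 15.7], [0, 0, 0], 0.5]
  ]
}}

```text
clock: 9.35
tool_pos: [0.4566, 0.2153, -0.0014]
eef_rot: [1.0, -0.031, 0.0, -0.0]
contact_force: [0.6, -0.5, 0.2]
opening: 0.502
finger_force: 0.0
```

Call:
{"api": "carry_out", "payload": {
  "rows": [
    [[0, 0, 0.1], [0, 0, 0], 0.5],
    [[0, 0, 0.2], [0, 0, 0], 0.5],
    [[0, 0, 0.2], [0, 0, 0], 0.85],
    [[0, 0, 0.2], [0, 0, 0], 0.85],
    [[0, 0, 0.2], [0, 0, 0], 0.85],
    [[0, 0, 0.2], [0, 0, 0], 0.85],
    [[0, 0, 0.2], [0, 0, 0], 0.85],
    [[0, 0, 0.2], [0, 0, 0], 0.85]
  ],
  "newtons": 10
}}

```text
clock: 10.15
tool_pos: [0.4564, 0.2152, -0.0037]
eef_rot: [1.0, -0.031, 0.0, 0.0]
contact_force: [0.0, -0.6, 0.1]
opening: 0.15
finger_force: 0.0
```

Call:
{"api": "carry_out", "payload": {
  "rows": [
    [[0, 0, 0.1], [0, 0, 0], 0.85],
    [[0, 0, 0.2], [0, 0, 0], 0.85],
    [[0, 0, 0.3], [0, 0, 0], 0.85],
    [[0, 0, 0.4], [0, 0, 0], 0.85]
  ]
}}

```text
clock: 10.55
tool_pos: [0.4564, 0.2152, -0.0057]
eef_rot: [1.0, -0.031, 0.0, -0.0]
contact_force: [-4.2, -0.6, 35.3]
opening: 0.147
finger_force: 17.7
```

Contact on the housing top, at tool z of about -0.005. Back off, open, then go about 8 mm below that level.

Call:
{"api": "carry_out", "payload": {
  "rows": [
    [[0, 0, -0.4], [0, 0, 0], 0.85],
    [[0, 0, -0.8], [0, 0, 0], 0.5],
    [[0, 0, -0.8], [0, 0, 0], 0.5],
    [[0, 0, -0.8], [0, 0, 0], 0.5],
    [[0, 0, -0.8], [0, 0, 0], 0.5],
    [[0, 0, -0.4], [0, 0, 0], 0.5],
    [[0, 0, 0.0], [0, 0, 0], 0.5],
    [[0, 0, 0.2], [0, 0, 0], 0.5],
    [[0, 0, 0.3], [0, 0, 0], 0.5],
    [[0, 0, 0.35], [0, 0, 0], 0.5],
    [[0, 0, 0.35], [0, 0, 0], 0.5]
  ]
}}

```text
clock: 11.65
tool_pos: [0.4564, 0.2152, -0.0113]
eef_rot: [1.0, -0.031, -0.0, 0.0]
contact_force: [-0.1, -0.1, 0.9]
opening: 0.499
finger_force: 0.0
```

Call:
{"api": "carry_out", "payload": {
  "rows": [
    [[0, 0, 0], [0, 0, 0], 0.85],
    [[0, 0, 0], [0, 0, 0], 0.85],
    [[0, 0, 0], [0, 0, 0], 0.85],
    [[0, 0, 0], [0, 0, 0], 0.85],
    [[0, 0, 0], [0, 0, 0], 0.85],
    [[0, 0, 0], [0, 0, 0], 0.85]
  ],
  "newtons": 15
}}

```text
clock: 12.25
tool_pos: [0.4564, 0.2152, -0.0111]
eef_rot: [1.0, -0.031, 0.0, -0.0]
contact_force: [-0.5, -0.6, 1.7]
opening: 0.263
finger_force: 15.0
```

Gripped: opening 23 mm at 15 N. Lift straight up, then carry to the free table.

Call:
{"api": "carry_out", "payload": {
  "rows": [
    [[0, 0, -1], [0, 0, 0], 0.85],
    [[0, 0, -3], [0, 0, 0], 0.85],
    [[0, 0, -6], [0, 0, 0], 0.85],
    [[0, 0, -8], [0, 0, 0], 0.85],
    [[0, 0, -8], [0, 0, 0], 0.85],
    [[3, 6, -8], [0, 0, 0], 0.85],
    [[5, 10, -8], [0, 0, 0], 0.85],
    [[7, 14, -8], [0, 0, 0], 0.85],
    [[8, 17.5, -8], [0, 0, 0], 0.85],
    [[9, 19.5, -8], [0, 0, 0], 0.85],
    [[9, 19.5, -8], [0, 0, 0], 0.85],
    [[9, 19.5, -8], [0, 0, 0], 0.85]
  ]
}}

```text
clock: 13.45
tool_pos: [0.5336, 0.0155, 0.0683]
eef_rot: [1.0, -0.031, -0.001, -0.0]
contact_force: [0.3, 0.3, 0.1]
opening: 0.269
finger_force: 15.0
```

```bash
python3 - <<'E'
from h import *
s=snap("scene");t=snap("top"); st=r.get_state(); print(st["tool_pos"],st["contact_force"],st["opening"],st["finger_force"])
a=np.load("top.npy",allow_pickle=True).item();b=np.load("scene.npy",allow_pickle=True).item()
# cap gone from compartment?
u,v=[int(x) for x in proj(b,[.457,.2148,.0165])]
print("before",b["image"][v-4:v+5,u-4:u+5].mean(),"after",s["image"][v-4:v+5,u-4:u+5].mean())
for n,p in(("body_cap",[.5362,.2061,.016]),("walnut",[.433,.0106,.02]),("candle",[.61,.2,.02])):
    u,v=[int(x) for x in proj(b,p)]; print(n,np.abs(b["image"][v-10:v+10,u-10:u+10].astype(int)-s["image"][v-10:v+10,u-10:u+10]).mean())
E
```

```text
[0.5334 0.0173 0.0684] [ 0.5294  0.2337 -1.1671] 0.2700545876476219 14.952602237462997
before 52.76954732510288 after 189.60493827160494
body_cap 8.130833333333333
walnut 9.6825
candle 72.06583333333333
```

Call:
{"api": "carry_out", "payload": {
  "rows": [
    [[0, 0, 3], [0, 0, 0], 0.85],
    [[0, 0, 6], [0, 0, 0], 0.85],
    [[0, 0, 7.6], [0, 0, 0], 0.85],
    [[0, 0, 8.1], [0, 0, 0], 0.85],
    [[0, 0, 8.3], [0, 0, 0], 0.85],
    [[0, 0, 8.4], [0, 0, 0], 0.85],
    [[0, 0, 8.45], [0, 0, 0], 0.85],
    [[0, 0, 8.45], [0, 0, 0], 0.85]
  ]
}}

```text
clock: 14.35
tool_pos: [0.5348, 0.0152, -0.015]
eef_rot: [1.0, -0.031, 0.001, -0.0]
contact_force: [-0.6, 0.5, -1.5]
opening: 0.269
finger_force: 15.0
```

Call:
{"api": "carry_out", "payload": {
  "rows": [
    [[0, 0, 0.05], [0, 0, 0], 0.85],
    [[0, 0, 0.1], [0, 0, 0], 0.85],
    [[0, 0, 0.1], [0, 0, 0], 0.85]
  ]
}}

```text
clock: 14.65
tool_pos: [0.5346, 0.015, -0.0161]
eef_rot: [1.0, -0.031, 0.0, 0.0]
contact_force: [-0.7, 0.8, 5.1]
opening: 0.269
finger_force: 15.0
```

Touching the table with 5 N. Release, rise, open fully and make the quarter turn.

Call:
{"api": "carry_out", "payload": {
  "rows": [
    [[0, 0, 0], [0, 0, 0], 0.5],
    [[0, 0, 0], [0, 0, 0], 0.5],
    [[0, 0, 0], [0, 0, 0], 0.5],
    [[0, 0, 0], [0, 0, 0], 0.5],
    [[0, 0, -3], [0, 0, 0], 0],
    [[0, 0, -6], [0, 0, 0], 0],
    [[0, 0, -8], [0, 0, -8], 0],
    [[0, 0, -8], [0, 0, -16], 0],
    [[0, 0, -8], [0, 0, -24], 0],
    [[0, 0, -8], [0, 0, -32], 0],
    [[0, 0, -8], [0, 0, -40], 0],
    [[0, 0, -8], [0, 0, -48], 0]
  ]
}}

```text
clock: 15.85
tool_pos: [0.5341, 0.0149, 0.0633]
eef_rot: [0.925, 0.381, -0.0, 0.0]
contact_force: [-0.3, -0.1, -0.2]
opening: 1.002
finger_force: 0.0
```

Call:
{"api": "carry_out", "payload": {
  "rows": [
    [[0, 0, 0], [0, 0, -8], 0],
    [[0, 0, 0], [0, 0, -16], 0],
    [[0, 0, 0], [0, 0, -24], 0],
    [[0, 0, 0], [0, 0, -32], 0],
    [[0, 0, 0], [0, 0, -40], 0],
    [[0, 0, 0], [0, 0, -42], 0],
    [[0, 0, 0], [0, 0, -42], 0]
  ]
}}

```text
clock: 16.55
tool_pos: [0.5341, 0.0149, 0.0632]
eef_rot: [0.729, 0.684, -0.0, -0.0]
contact_force: [0.5, 0.7, 0.4]
opening: 1.001
finger_force: 0.0
```

```bash
python3 - <<'E'
from h import *
s=snap("scene");t=snap("top"); st=r.get_state(); print(st["tool_pos"],R.from_quat(st["eef_rot"]).as_matrix()[:,0],st["opening"])
np.save("s2.npy",s,allow_pickle=True);np.save("t2.npy",t,allow_pickle=True)
b=np.load("scene.npy",allow_pickle=True).item();a=np.load("top.npy",allow_pickle=True).item()
u,v=[int(x) for x in proj(s,[.535,.015,.012])]; print(u,v)
g=s["image"].max(2); w=24
m=np.zeros_like(g); m[v-w:v+w,u-w:u+w]=(g[v-w:v+w,u-w:u+w]<110)*255
n,l,q,c=cv2.connectedComponentsWithStats(m); print([(tuple(x),tuple(y)) for x,y in zip(q[1:],c[1:]) if x[4]>20])
for row in g[v-22:v+22:2,u-28:u+28:2]: print("".join("%s"%("#" if x<60 else "+" if x<110 else ".") for x in row))
for n,(pu,pv) in (("lens",(315,260)),("candle",(213,151))):
    print(n,np.abs(b["image"][pv-8:pv+8,pu-8:pu+8].astype(int)-s["image"][pv-8:pv+8,pu-8:pu+8]).mean())
E
```

```text
[0.5342 0.015  0.0633] [ 0.0637  0.998  -0.0001] 0.9963261089239525
242 218
[((np.int32(218), np.int32(194), np.int32(8), np.int32(14), np.int32(91)), (np.float64(221.16483516483515), np.float64(200.1978021978022))), ((np.int32(228), np.int32(207), np.int32(30), np.int32(25), np.int32(592)), (np.float64(243.00844594594594), np.float64(219.16722972972974)))]
#####.......................
#####+......................
+#####......................
.+####......................
..+###......................
...+#+......................
............++++++++........
..........+++++++++++.......
.........++++++###++++......
........++++++####+++#......
........++++#####+##++......
.......+++++###++###++......
.......++++++#+###++++......
.......+++.+++##++++++......
........#+++###+++++++......
........+#+++++++++++.......
.........+#+++++++++........
...........+++++++..........
............................
............................
............................
............................
lens 3.8515625
candle 52.23046875
```

```bash
python3 - <<'E'
from h import *
s=np.load("s2.npy",allow_pickle=True).item();t=np.load("t2.npy",allow_pickle=True).item();a=np.load("top.npy",allow_pickle=True).item()
print(ray(s,243,219.3,.0115))
for n,(u,v) in(("candle",(171,166)),("bodycap",(172,196)),("cone",(248,152)),("walnut",(245,235))): print(n,np.abs(a["image"][v-8:v+8,u-8:u+8].astype(int)-t["image"][v-8:v+8,u-8:u+8]).mean())
need([.535,.015,-.0173],86.4)
E
```

```text
[0.5343 0.0131 0.0115]
candle 21.1484375
bodycap 7.270833333333333
cone 15.052083333333334
walnut 43.352864583333336
shift [0.01 0.08 8.06] turn [-0.    0.01 -0.05]
```

Call:
{"api": "carry_out", "payload": {
  "rows": [
    [[0, 0, 3], [0, 0, 0], 0],
    [[0, 0, 6], [0, 0, 0], 0],
    [[0, 0, 7.4], [0, 0, 0], 0],
    [[0, 0, 7.8], [0, 0, 0], 0],
    [[0, 0, 8.0], [0, 0, 0], 0],
    [[0, 0, 8.05], [0, 0, 0], 0],
    [[0, 0, 8.05], [0, 0, 0], 0]
  ]
}}

```text
clock: 17.35
tool_pos: [0.5349, 0.0151, -0.0164]
eef_rot: [0.729, 0.685, 0.001, 0.0]
contact_force: [-0.6, -0.2, -0.3]
opening: 0.997
finger_force: 0.0
```

Call:
{"api": "carry_out", "payload": {
  "rows": [
    [[0, 0, 0], [0, 0, 0], 0.55],
    [[0, 0, 0], [0, 0, 0], 0.55],
    [[0, 0, 0], [0, 0, 0], 0.55],
    [[0, 0, 0], [0, 0, 0], 0.55],
    [[0, 0, 0], [0, 0, 0], 0.55],
    [[0, 0, 0], [0, 0, 0], 0.55],
    [[0, 0, 0], [0, 0, 0], 0.55],
    [[0, 0, 0], [0, 0, 0], 0.55]
  ],
  "newtons": 25
}}

```text
clock: 18.15
tool_pos: [0.5345, 0.015, -0.0168]
eef_rot: [0.728, 0.685, 0.0, 0.0]
contact_force: [0.6, 0.4, 4.9]
opening: 0.581
finger_force: 25.0
```

Both tabs are pinched in: 51 mm over the pads at 25 N. Lift and carry above the lens.

Call:
{"api": "carry_out", "payload": {
  "rows": [
    [[0, 0, -1], [0, 0, 0], 0.55],
    [[0, 0, -4], [0, 0, 0], 0.55],
    [[0, 0, -8], [0, 0, 0], 0.55],
    [[0, 0, -12], [0, 0, 0], 0.55],
    [[0, 0, -13], [0, 0, 0], 0.55],
    [[-4, 0.6, -13], [0, 0, 0], 0.55],
    [[-8, 1.1, -13], [0, 0, 0], 0.55],
    [[-12, 1.6, -13], [0, 0, 0], 0.55],
    [[-15, 2, -13], [0, 0, 0], 0.55],
    [[-17.6, 2.3, -13], [0, 0, 0], 0.55],
    [[-17.6, 2.3, -13], [0, 0, 0], 0.55],
    [[-17.6, 2.3, -13], [0, 0, 0], 0.55]
  ]
}}

```text
clock: 19.35
tool_pos: [0.5458, -0.1621, 0.1124]
eef_rot: [0.729, 0.685, -0.0, -0.001]
contact_force: [0.7, 1.2, -0.7]
opening: 0.58
finger_force: 25.0
```

```bash
python3 - <<'E'
from h import *
s=snap("scene");t=snap("top"); st=r.get_state(); p=st["tool_pos"];print(p,st["opening"],st["finger_force"])
np.save("s3.npy",s,allow_pickle=True);np.save("t3.npy",t,allow_pickle=True)
b=np.load("scene.npy",allow_pickle=True).item()
g=s["image"].max(2)
print("lens rim",proj(s,[.5467,-.162,.097]),"cap flange",proj(s,p+[0,0,.0263]))
for v in range(190,290,2): print(v,"".join("%s"%("#" if x<35 else "+" if x<60 else "-" if x<110 else ".") for x in g[v,272:360]))
E
```

```text
[ 0.5463 -0.1602  0.1127] 0.5800334267358527 24.98644709587097
lens rim (np.float64(314.76739020972684), np.float64(243.59204751234432)) cap flange (np.float64(316.5572229007564), np.float64(228.69039145366986))
190 ...----------------..-----+++++++++++++++++++++++++++++++++++++++++++++++++-------------
192 ....------------------------+++++++++++++++++++++++++++++++++++++++++++++--....--------+
194 ...------...-----------++------++++++++++++++++++++++++++++++++++++++++++-......-----+++
196 .------------------+++++++++-----+++++++++++++++++++++++++++++++++++#+---...------++++++
198 -----------------+++++++++++++------++++++++++++++++++++++++++++++++--...---------++++++
200 ---------------------------++++++-----+++++++++++++++++++++++++++--....----------+++++--
202 -----------------------------++++++-----++++++++++++++++++++----....------...----++---..
204 --------------------------------+++++------++++++++++-..-++--....--------.......---.....
206 ----------------------------------++++------++++++-......-....-----+++--................
208 -------------------------------------------++++
[... 3061 characters left out ...]
++++++++-----++-.................................
276 .......................--+++#+++++--------------+++++-..................................
278 ........................---++++++++++++++++++++++++--...................................
280 .........................----++++++#+++++#+##++++--.....................................
282 ...........................-++----++++++++++++-+--......................................
284 ..............................-+++--+++++--+++-.........................................
286 ...................................--------.............................................
288 ........................................................................................
```

```bash
python3 - <<'E'
from h import *
a=np.load("top.npy",allow_pickle=True).item();b=np.load("scene.npy",allow_pickle=True).item()
s=snap("scene")
for i in range(3): st=r.get_state(); print(st["tool_pos"],st["clock"])
P=np.array(s["pose"])
def circ(s,c,R_):
    th=np.linspace(0,6.283,200); return np.array([proj(s,np.array(c)+[R_*np.cos(x),R_*np.sin(x),0]) for x in th])
# subpixel edges: rightmost transition per row (half level), in scene rows
def edges(s,v,u0,u1):
    g=cv2.GaussianBlur(s["image"].max(2),(3,1),0)[v].astype(float); th=110
    i=[u for u in range(u0,u1) if (g[u]-th)*(g[u+1]-th)<0]
    return [round(u+(th-g[u])/(g[u+1]-g[u]),1) for u in i]
print("scene orig lens rows")
for v in range(228,262,3): print(v,edges(b,v,285,350))
print("now cap rows")
for v in range(222,254,3): print(v,edges(s,v,310,350))
for c,R_ in(((.5467,-.162,.097),.036),((.5467,-.162,.097),.033)):
    q=circ(b,c,R_); print("pred lens",R_,q.min(0),q.max(0))
q=circ(s,[st["tool_pos"][0],st["tool_pos"][1],st["tool_pos"][2]+.0168+.0115],.0335); print("pred cap flange",q.min(0),q.max(0), q[q[:,0].argmax()])
print("top rows lens")
def er(s,v,u0,u1): return edges(s,v,u0,u1)
for v in range(178,206,3): print(v,edges(a,v,290,340))
for c,R_ in(((.5467,-.162,.097),.036),((.5467,-.162,.097),.033),((.5467,-.162,.0),.036)):
    q=circ(a,c,R_); print("pred lens top",R_,q.min(0),q.max(0))
E
```

```text
[ 0.5464 -0.1601  0.1128] 19.5
[ 0.5464 -0.1601  0.1128] 19.5
[ 0.5464 -0.1601  0.1128] 19.5
scene orig lens rows
228 []
231 [np.float64(302.1), np.float64(324.4)]
234 [np.float64(298.7), np.float64(328.8)]
237 [np.float64(296.6), np.float64(331.4)]
240 [np.float64(295.6), np.float64(333.2)]
243 [np.float64(334.2)]
246 [np.float64(294.9), np.float64(334.5)]
249 [np.float64(294.6), np.float64(334.1)]
252 [np.float64(294.3), np.float64(333.4)]
255 [np.float64(293.8), np.float64(332.4)]
258 [np.float64(293.6), np.float64(331.4)]
261 [np.float64(293.1), np.float64(330.8)]
now cap rows
222 [np.float64(332.7)]
225 [np.float64(334.0)]
228 [np.float64(335.1)]
231 [np.float64(335.3)]
234 [np.float64(334.8)]
237 [np.float64(333.6)]
240 [np.float64(333.2)]
243 [np.float64(334.1)]
246 [np.float64(334.4)]
249 [np.float64(334.0)]
252 [np.float64(333.3)]
pred lens 0.036 [294.1684 227.0941] [335.4365 261.1222]
pred lens 0.033 [295.8837 228.4317] [333.7105 259.6195]
pred cap flange [296.6677 212.2786] [336.7445 244.3899] [336.7445 230.1101]
top rows lens
178 [np.float64(308.3), np.float64(320.4)]
181 [np.float64(303.9), np.float64(324.6)]
184 [np.float64(300.6), np.float64(326.7)]
187 [np.float64(298.8), np.float64(328.0)]
190 [np.float64(298.1), np.float64(328.2)]
193 [np.float64(298.1), np.float64(328.1)]
196 [np.float64(298.8), np.float64(327.2)]
199 [np.float64(300.5), np.float64(325.4)]
202 [np.float64(303.6), np.float64(322.1)]
205 []
pred lens top 0.036 [300.0438 176.3133] [328.9873 205.2912]
pred lens top 0.033 [301.251  177.5179] [327.7825 204.081 ]
pred lens top 0.036 [295.5672 179.309 ] [321.9189 205.6903]
```

The lens rim edges agree with (0.5467, -0.162) in both views, and the cap's flange edge sits within 1 mm of the tool axis. Lower to just above the rim and settle.

Call:
{"api": "carry_out", "payload": {
  "rows": [
    [[0, 0, 1], [0, 0, 0], 0.55],
    [[0, 0, 2], [0, 0, 0], 0.55],
    [[0, 0, 2.7], [0, 0, 0], 0.55],
    [[0, 0, 2.7], [0, 0, 0], 0.55],
    [[0, 0, 2.7], [0, 0, 0], 0.55],
    [[0, 0, 2.7], [0, 0, 0], 0.55]
  ]
}}

```text
clock: 20.1
tool_pos: [0.5467, -0.162, 0.086]
eef_rot: [0.728, 0.685, 0.0, 0.0]
contact_force: [0.9, 0.1, -1.2]
opening: 0.58
finger_force: 25.0
```

```bash
python3 - <<'E'
from h import *
b=np.load("scene.npy",allow_pickle=True).item()
st=r.get_state(); s=snap("scene"); print(st["tool_pos"],st["contact_force"],r.get_state()["tool_pos"])
need([.5467,-.162,.0722],86.4)
d=np.abs(b["image"].astype(int)-s["image"]).max(2)[262:285,285:340]; print("lens lower body diff",d.mean())
E
```

```text
[ 0.5467 -0.162   0.086 ] [ 0.9317  0.0836 -1.1661] [ 0.5467 -0.162   0.0861]
shift [ 0.   -0.    1.39] turn [0.04 0.01 0.08]
lens lower body diff 8.81897233201581
```

Call:
{"api": "carry_out", "payload": {
  "rows": [
    [[0, 0, 0.3], [0, 0, 0], 0.55],
    [[0, 0, 0.5], [0, 0, 0], 0.55],
    [[0, 0, 0.7], [0, 0, 0], 0.55],
    [[0, 0, 0.85], [0, 0, 0], 0.55],
    [[0, 0, 0.95], [0, 0, 0], 0.55],
    [[0, 0, 0.95], [0, 0, 0], 0.55]
  ]
}}

```text
clock: 20.75
tool_pos: [0.5463, -0.162, 0.0761]
eef_rot: [0.728, 0.685, -0.0, -0.0]
contact_force: [1.0, 0.1, -0.5]
opening: 0.577
finger_force: 25.0
```

Entering freely, no force. Continue to the rim.

Call:
{"api": "carry_out", "payload": {
  "rows": [
    [[0, 0, 0.1], [0, 0, 0], 0.55],
    [[0, 0, 0.2], [0, 0, 0], 0.55],
    [[0, 0, 0.3], [0, 0, 0], 0.55],
    [[0, 0, 0.36], [0, 0, 0], 0.55],
    [[0, 0, 0.4], [0, 0, 0], 0.55],
    [[0, 0, 0.4], [0, 0, 0], 0.55]
  ]
}}

```text
clock: 21.35
tool_pos: [0.5464, -0.1621, 0.0724]
eef_rot: [0.728, 0.685, -0.0, 0.0]
contact_force: [-0.8, -0.6, -0.6]
opening: 0.58
finger_force: 25.0
```

Call:
{"api": "carry_out", "payload": {
  "rows": [
    [[0, 0, 0.05], [0, 0, 0], 0.55],
    [[0, 0, 0.1], [0, 0, 0], 0.55],
    [[0, 0, 0.1], [0, 0, 0], 0.55]
  ]
}}

```text
clock: 21.65
tool_pos: [0.5464, -0.1621, 0.0722]
eef_rot: [0.728, 0.685, -0.0, 0.0]
contact_force: [-1.4, 1.0, 7.7]
opening: 0.58
finger_force: 25.0
```

Seated at the expected height with 7.7 N on the rim. Press slightly, then let go.

Call:
{"api": "carry_out", "payload": {
  "rows": [
    [[0, 0, 0.06], [0, 0, 0], 0.55],
    [[0, 0, 0.06], [0, 0, 0], 0.55],
    [[0, 0, 0.06], [0, 0, 0], 0.3],
    [[0, 0, 0.06], [0, 0, 0], 0.15],
    [[0, 0, 0.06], [0, 0, 0], 0.0],
    [[0, 0, 0], [0, 0, 0], 0.0],
    [[0, 0, 0], [0, 0, 0], 0.0],
    [[0, 0, 0], [0, 0, 0], 0.0],
    [[0, 0, 0], [0, 0, 0], 0.0]
  ]
}}

```text
clock: 22.55
tool_pos: [0.5464, -0.162, 0.0712]
eef_rot: [0.728, 0.685, -0.0, -0.0]
contact_force: [0.8, 0.2, 0.2]
opening: 0.997
finger_force: 0.0
```

Call:
{"api": "carry_out", "payload": {
  "rows": [
    [[0, 0, -1], [0, 0, 0], 0],
    [[0, 0, -4], [0, 0, 0], 0],
    [[0, 0, -8], [0, 0, 0], 0],
    [[-5, 0, -12], [0, 0, 0], 0],
    [[-10, 0, -14], [0, 0, 0], 0],
    [[-15, 0, -14], [0, 0, 0], 0],
    [[-18, -4, -14], [0, 0, 0], 0],
    [[-20, -8, -14], [0, 0, 0], 0],
    [[-22, -10, -14], [0, 0, 0], 0],
    [[-22, -10, -14], [0, 0, 0], 0]
  ]
}}

```text
clock: 23.55
tool_pos: [0.4273, -0.3804, 0.2113]
eef_rot: [0.732, 0.682, -0.003, -0.001]
contact_force: [0.2, 0.9, 0.2]
opening: 1.0
finger_force: 0.0
```

```bash
python3 - <<'E'
from h import *
s=snap("scene");t=snap("top"); st=r.get_state(); p=st["tool_pos"];print(p,st["opening"],st["contact_force"])
a=np.load("top.npy",allow_pickle=True).item();b=np.load("scene.npy",allow_pickle=True).item()
for n,pt in(("candle",(171,166)),("bodycap",(172,196)),("cone",(248,152)),("walnut",(245,235))):
    u,v=pt; print(n,np.abs(a["image"][v-8:v+8,u-8:u+8].astype(int)-t["image"][v-8:v+8,u-8:u+8]).mean())
for n,(u,v) in (("candle s",(213,151)),("bodycap s",(187,169)),("cone s",(286,190)),("walnut s",(204,247)),("lens base",(312,273))):
    print(n,np.abs(b["image"][v-8:v+8,u-8:u+8].astype(int)-s["image"][v-8:v+8,u-8:u+8]).mean())
def circ(s,c,R_):
    q=np.array([proj(s,np.array(c)+[R_*np.cos(x),R_*np.sin(x),0]) for x in np.linspace(0,6.283,200)]); return q.min(0),q.max(0)
print("pred flange scene",circ(s,(.5467,-.162,.1005),.0335),"top",circ(t,(.5467,-.162,.1005),.0335))
g=s["image"].max(2)
for v in range(210,270,2): print(v,"".join("%s"%("#" if x<35 else "+" if x<60 else "-" if x<110 else ".") for x in g[v,285:345]))
g=t["image"].max(2)
for v in range(172,210,2): print(v,"".join("%s"%("#" if x<35 else "+" if x<60 else "-" if x<110 else ".") for x in g[v,290:340]))
E
```

```text
[ 0.4328 -0.3759  0.212 ] 1.0022966225790733 [1.2609 0.1084 0.6153]
candle 1.46484375
bodycap 1.8802083333333333
cone 1.5338541666666667
walnut 2.0208333333333335
candle s 15.727864583333334
bodycap s 11.475260416666666
cone s 8.908854166666666
walnut s 14.520833333333334
lens base 5.428385416666667
pred flange scene (array([295.7536, 227.0333]), array([334.2849, 258.7364])) top (array([301.2315, 177.2015]), array([328.2609, 204.2632]))
210 ............................................................
212 ............................................................
214 ............................................................
216 ............................................................
218 ............................................................
220 ............................................................
222 ............................................................
224 ............................................................
226 ............................................................
228 .....................................--.....................
230 .....
[... 1635 characters left out ...]
.-++++++++++++++++++++++++-.............
186 ..........-+++++++++++++##+++++++++++-............
188 .........-++++++++++++++++++++++++++++-...........
190 .........-+++++++++++++++#++++++++++++-...........
192 ........-+++++++++++++++#+#+#+++++++++-...........
194 .........-+#++++++++++++#+#+#++++++++-............
196 .........-+#+#++++++++++++++++++++++--............
198 ..........-+##+++++++++++++++++++++--.............
200 ............-+#+++++++------++++++-...............
202 ..............--+++++++++++++++--.................
204 ....................--------......................
206 ..................................................
208 ..................................................
```

```bash
python3 -c "
from plant import r
print(r.finish_job())"
```

```text
the job is handed in; nothing more can be done
None
```

The cap is on the lens with its flange down on the rim and its tabs sprung out, the lens and the other things are where they were, and I handed the job in at about 24 s. I judged the lock from the camera views and did not tug-test it.

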